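# Flip the tail light lens up onto the bench mat

## Task

The bicycle tail light lies lens down on the bench. Without picking it up or pinching it, push it with the fingertips against the edge of the blue bench mat until it tips up on that edge and flips over, so that it lies flat on the mat with its red lens up. Leave the bottle, the jar and the spanner where they are, then move clear.

Things in the scene. Friction and masses are not known exactly. Their poses are not given: they have to be found in the camera images.
- light: loose flat bicycle tail light, block 60 (x) by 96 (y) by 12 mm (z), 60 to 130 g; its -x long side has a 7 mm 45 degree bevel along the lens face. Red lens with white stripe, black back with two brass discs. Origin: centre of its 60 by 96 outline on the lens face; z points from lens to back: up at first, down when done. +x faces the mat, square within 0.2 rad, 10 to 65 mm short of its edge.
- light_mid (a point): centre of the tail light's volume, 6 mm above its origin along its z
- light_lead (a point): middle of the square front (+x) long side, which meets the mat, 30 mm from the centre. With it stopped by the mat's edge, a fingertip near the bench pressed on the opposite side (upper 5 mm upright, bevel below; 5 to 8 N is plenty) and moved up and over in a 60 mm arc drags that side up; the light turns about its front lower side and, past upright, falls over on to the mat
- mat: stiff blue bench mat fixed to the bench, 120 (its x, away from the robot) by 180 (its y) by 8 mm thick, square upright edges, a white line along its near edge. Origin: centre of its underside, on the bench; z up. Its near edge, the low wall that the light is pushed against, is the face at x = -60 mm, 8 mm high
- mat_edge (a point): middle of the top of the mat's near edge, 8 mm above the bench; axes as the mat: x points over the mat, y along the edge
- spray: pink round bottle with a red cap, 60 mm diameter, 160 mm tall, standing on the bench beside the mat, about 195 mm to one side of its centre; bystander. Origin: centre of its base
- grease: green jar with a black lid, 68 mm diameter, 70 mm tall, standing on the bench beside the mat on the other side; bystander. Origin: centre of its base
- spanner: steel spanner, 160 mm long, lying flat on the bench beyond the mat; bystander. Origin: under its middle, its length along x
Things that resemble listed ones, but are neither listed nor needed, are in the scene too. Of the things that look like the mat, take the one that is farthest from the robot's base at the start. What is shaped like the light but orange is not meant.

How it is judged:
On the way:
1. the light is tipped up at least 40 degrees with its front side still down at the mat's near edge (angle between light's own z axis and vertical between 0.7 and 2.2 rad and x of light_lead in the frame of mat_edge between -0.025 and 0.025 m and z of light_lead in the frame of mat_edge below 0.012 m), for 0.1 s.
At the end, for the whole second after the job is handed in: The tail light lies still, lens up and flat (within 7 degrees) on top of the mat, its centre at least 8 mm in from the mat's edges (it may overhang an edge a little); the bottle, jar and spanner are within 20 mm of where they started (angle between light's own z axis and vertical above 3.02 rad and height (world z) of light_mid between 0.011 and 0.017 m and x of light_mid in the frame of mat_edge between 0.008 and 0.112 m and y of light_mid in the frame of mat_edge between -0.082 and 0.082 m and linear speed of light below 0.01 m/s and distance of each of spray, grease, spanner from where it was at the start of the episode below 0.02 m); the robot touches nothing.
It fails at once if the tail light is lifted: its centre rises more than 55 mm above the bench (height (world z) of light_mid above 0.055 m).
It fails at once if the tail light is carried: its front side is raised more than 38 mm above the bench with the fingers on the light (contact force between light and the fingers above 0.3 N and z of light_lead in the frame of mat_edge above 0.03 m).
It fails at once if the bottle, the jar or the spanner is moved by more than 20 mm (distance of any of spray, grease, spanner from where it was at the start of the episode above 0.02 m).
It fails at once if the bottle or the jar is knocked over (angle between any of spray, grease's own z axis and vertical above 0.4 rad).
It also fails if it takes over 48 s, if anything falls off the work surface, if the arm or the gripper's body presses on something with over 40 N, if the wrist force passes 120 N, or if a joint passes its speed limit or range.

## Robot

A 6-joint arm with a two-finger parallel gripper is mounted at the origin on the work surface. World frame = base frame: x ahead of the robot, y to its left, z up, the work surface at z = 0. Lengths are in m, angles in rad, forces in N, time in s.
With the tool pointing down it reaches from about 0.325 to 0.9 m from the base axis. Payload 6.1 kg.
Tool frame: the origin (TCP) lies at the very end of the fingers, on their centre line; the grasp point (between the pads) lies 19 mm behind it; z points along the fingers, y is the direction in which the jaws open and shut (so a half turn about z gives the same grasp; the last joint's range is limited). The gripper opens to 85 mm and grips with 20 to 120 N. Pads are 22 mm wide; open, the fingers measure 114 mm over their backs; the gripper's body (76 mm by 85 mm) begins 54 mm behind the grasp point. The pads swing forward as they close: fully open they stand 13 mm farther back than shut.
Start: joints at [-1.451, 0.22, 1.526, -0, 1.395, -0.126], TCP at [0.152, -0.606, 0.231] pointing down, gripper open.
Joint ranges: [-2.98, 2.98], [-0.91, 2.08], [0.09, 2.57], [-1.24, 4.39], [0.2, 2.65], [-2.68, 2.68]. Speed limits (rad/s): [2.57, 2.57, 3.01, 3.14, 3.14, 3.14].

## Interface

Orientations are given as a 3x3 rotation matrix whose columns are the frame's x, y, z axes.
In Python, from cell import robot gives the robot as it stands.
- The arm moves only by the tool send_rows, never from a script. Its argument "plan" is a list of rows, each a list of 3 entries, a list of its own where there are three numbers: the shift along the world's x, y, z in mm, then the turn, a rotation vector about the world's x, y, z in rad, then the opening, from 0 (shut) to 1 (fully open). In form: [[[dx, dy, dz], [rx, ry, rz], hand], ...]. A call has 1 to 12 rows; each row shifts and turns the pose as measured when the row begins; what a row does not reach is not made up. A row lasts 1/12 s, in which the tool goes at most 41.7 mm and 7.16 degrees, less where a joint would pass 70% of its speed; a pose out of reach is approached as far as the arm can. A call with a gripper value outside its range is refused whole. The fingers move at their own pace and stop on an object; "newtons" is the grip in N (left out, the last holds). Time passes only in rows, so rows that do not move let the fingers close. It gives the time, the measured TCP pose, the force and the opening at its end, in the units of the state.
- robot.state(): the state, without advancing time (a new reading comes with each control period).
- robot.camera(name): name is "scene" or "side" or "wrist"; returns the picture (480x640x3 uint8, blue, green, red); there is no depth.
- robot.camera_params(name): a dict with "fx", "fy", "cx", "cy" (pixels), "R" (3x3) and "t" (3): a world point X has camera coordinates R X + t. Camera axes: x right, y down, z forward; pixel columns grow to the right and rows downward; lengths in m; the calibration is good to about 2 mm. A picture is of the moment at which its call begins: read the wrist's pose just before it. camera_params takes no time and is no camera call; for the wrist camera it gives the pose at the moment of the call.
- robot.hand_in(): hands the job in, once; it reports no verdict.
The state is a dict: "time": time; "joints": joint angles; "joint_velocities": joint speeds; "joint_efforts": joint torques, N m; "tcp_pos": TCP position; "eef_rot": TCP orientation; "force": force on the tool from outside, world axes, zero at the start; "wrist_torque": the same for the moment, N m; "gripper_width": finger opening in m.
Only numpy, scipy, OpenCV 4.12 (cv2) and the standard library are available. Lean on these libraries where they do the work, as an engineer would, in place of code of your own. Each camera call takes 0.05 s, during which the arm holds its last target.

## Working session

There is one attempt and no reset: what is moved stays moved. The work goes in short steps, Python scripts to look and compute and a tool call to move; the robot and the scene stay as the last step left them, time stands still between calls to the robot, and variables do not carry over. Pictures are saved under pics/ and viewed, and the job is handed in when it is done.

Besides the shell and the picture viewer there is one more tool, called after "Call:" as name([rows], argument=value, ...), one row to a line, values as JSON. send_rows: Moves the arm, as the interface text tells. Its arguments: {"type":"object","properties":{"plan":{"type":"array","items":{"type":"array"}},"newtons":{"type":"number"}},"required":["plan"]}

```bash
mkdir -p pics; ls
python3 - <<'E'
from cell import robot
import cv2
for n in ("scene","side","wrist"):
    cv2.imwrite(f"pics/{n}0.png",robot.camera(n))
    p=robot.camera_params(n); print(n,{k:(v.round(3).tolist() if hasattr(v,'round') and hasattr(v,'tolist') else v) for k,v in p.items()})
print(robot.state())
E
```

```text
pics
scene {'fx': 470.6219989619903, 'fy': 470.6219989619903, 'cx': 318.5895400229047, 'cy': 232.20411406662697, 'R': [[0.517, 0.856, 0.017], [0.639, -0.372, -0.673], [-0.57, 0.359, -0.739]], 't': [-0.347, -0.307, 1.37]}
side {'fx': 554.8606904371649, 'fy': 554.8606904371649, 'cx': 325.8098818172819, 'cy': 235.95954978568426, 'R': [[0.96, -0.28, 0.009], [-0.162, -0.582, -0.797], [0.229, 0.763, -0.604]], 't': [-0.521, 0.191, 1.011]}
wrist {'fx': 376.2688578121065, 'fy': 376.2688578121065, 'cx': 322.4730804051591, 'cy': 240.14258114832907, 'R': [[0.243, -0.97, -0.002], [-0.931, -0.233, 0.281], [-0.273, -0.066, -0.96]], 't': [-0.624, -0.037, 0.38]}
{'time': 0.15, 'joints': array([-1.45108977e+00,  2.21064478e-01,  1.52739162e+00,  1.06726154e-05,
        1.39470737e+00, -1.26103308e-01]), 'joint_velocities': array([ 1.18119056e-03, -1.42033716e-03, -2.33111613e-03,  1.78161696e-03,
        7.59959841e-04,  3.85002602e-05]), 'joint_efforts': array([ 5.21265101e-04, -4.97483397e+01, -3.89905500e+01, -2.03902387e-04,
        7.10533408e-03, -5.64401113e-07]), 'tcp_pos': array([ 0.15202761, -0.60572452,  0.23041554]), 'eef_rot': array([[ 9.69941045e-01,  2.43339962e-01, -1.77155783e-04],
       [ 2.43339938e-01, -9.69939812e-01,  1.56082929e-03],
       [ 2.07981693e-04, -1.55702147e-03, -9.99998766e-01]]), 'force': array([ 0.40090504,  0.47506421, -0.33513836]), 'wrist_torque': array([-0.02962684,  0.0219687 ,  0.01946124]), 'gripper_width': 0.08546222315195054}
```

View pics/scene0.png

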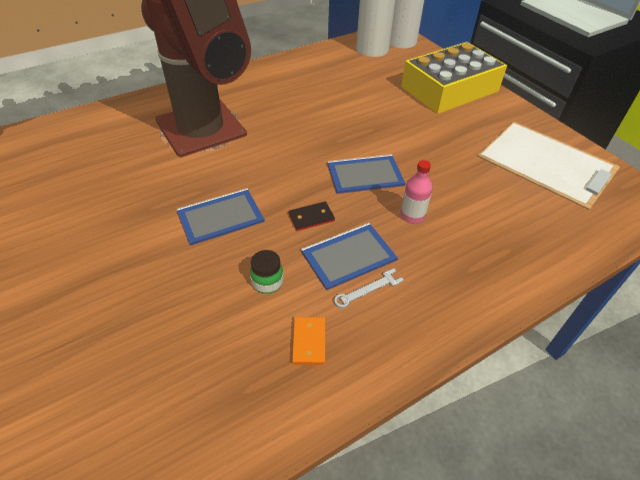

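View pics/side0.png

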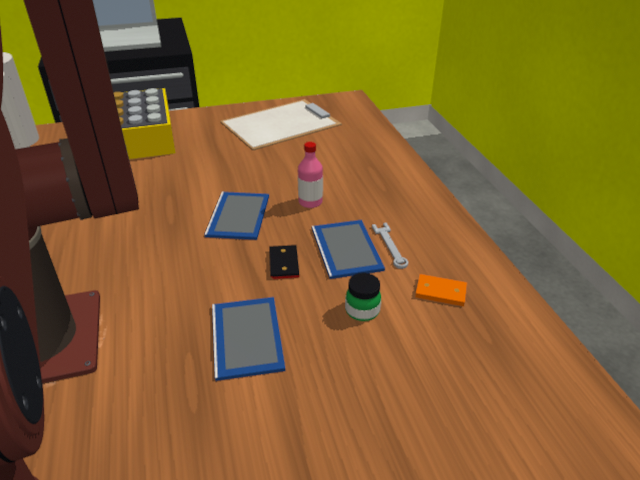

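View pics/wrist0.png

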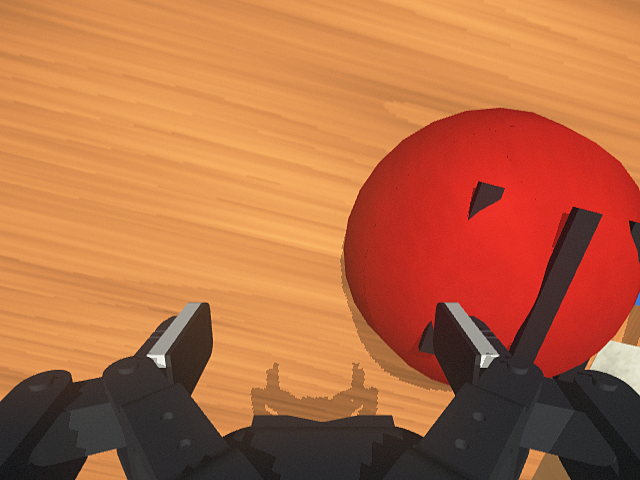

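The scene view shows the light dark at (312,215) and the target mat at (350,256), between the bottle and the jar. In the side view the light is at (284,261) and the mat at (347,247). Next I'll measure both.

```bash
cat > h.py <<'E'
import numpy as np, cv2
from cell import robot
def ray(p,uv,z):
    R=np.array(p["R"]);t=np.array(p["t"]);c=-R.T@t
    d=R.T@np.array([(uv[0]-p["cx"])/p["fx"],(uv[1]-p["cy"])/p["fy"],1.]);return c+d*(z-c[2])/d[2]
def proj(p,X):
    q=np.array(p["R"])@np.array(X)+np.array(p["t"]);return np.array([p["cx"]+p["fx"]*q[0]/q[2],p["cy"]+p["fy"]*q[1]/q[2]])
E
python3 - <<'E'
from h import *
for n,lb,mb in (("scene",(285,195,340,235),(295,220,400,292)),("side",(262,238,305,282),(308,215,388,280))):
    im=cv2.imread(f"pics/{n}0.png");p=robot.camera_params(n);hsv=cv2.cvtColor(im,cv2.COLOR_BGR2HSV)
    def quad(m,b,z,name):
        k=np.zeros_like(m);k[b[1]:b[3],b[0]:b[2]]=m[b[1]:b[3],b[0]:b[2]]
        c=max(cv2.findContours(k,cv2.RETR_EXTERNAL,cv2.CHAIN_APPROX_NONE)[0],key=cv2.contourArea)[:,0]
        P=np.array([ray(p,q,z)[:2] for q in c]).astype(np.float32)
        r=cv2.minAreaRect(P); print(n,name,r[0],r[1],r[2]); print(cv2.boxPoints(r).round(4).tolist())
    H,S,V=cv2.split(hsv)
    blue=((H>100)&(H<130)&(S>120)).astype(np.uint8)
    quad(blue,mb,.008,"mat-blue")
    dark=((V<75)).astype(np.uint8)
    quad(dark,lb,.012,"light-dark")
    white=((S<60)&(V>190)).astype(np.uint8)
    ys,xs=np.nonzero(white[mb[1]:mb[3],mb[0]:mb[2]]);
    b=lb; brass=((H>12)&(H<35)&(V>110)&(S<200)).astype(np.uint8)
    cv2.imwrite(f"pics/{n}crop.png",cv2.resize(im[190:300,250:410],None,fx=5,fy=5,interpolation=cv2.INTER_NEAREST))
E
```

```text
scene mat-blue (0.6271966695785522, 0.10626494139432907) (0.17817819118499756, 0.11484339088201523) 86.74714660644531
[[0.5648000240325928, 0.020600000396370888], [0.6794999837875366, 0.014100000262260437], [0.6895999908447266, 0.19200000166893005], [0.5748999714851379, 0.19850000739097595]]
scene light-dark (0.4813861846923828, 0.09340935945510864) (0.09593868255615234, 0.06083095818758011) 79.47760772705078
[[0.44269999861717224, 0.05180000141263008], [0.5024999976158142, 0.040699999779462814], [0.5200999975204468, 0.13500000536441803], [0.4602000117301941, 0.1460999995470047]]
side mat-blue (0.6231369376182556, 0.10183639824390411) (0.18735578656196594, 0.11745443940162659) 84.8970718383789
[[0.5562999844551086, 0.013799999840557575], [0.67330002784729, 0.0032999999821186066], [0.6899999976158142, 0.1898999959230423], [0.5730000138282776, 0.2003999948501587]]
side light-dark (0.47466498613357544, 0.09125114232301712) (0.10054797679185867, 0.05938218906521797) 79.91874694824219
[[0.436599999666214, 0.04699999839067459], [0.4950999915599823, 0.03660000115633011], [0.5127000212669373, 0.1356000006198883], [0.45419999957084656, 0.14589999616146088]]
```

View pics/scenecrop.png

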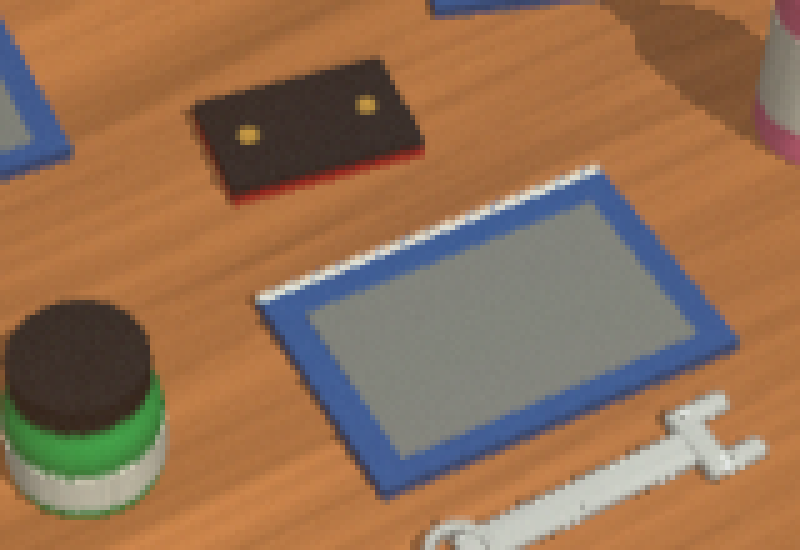

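View pics/sidecrop.png

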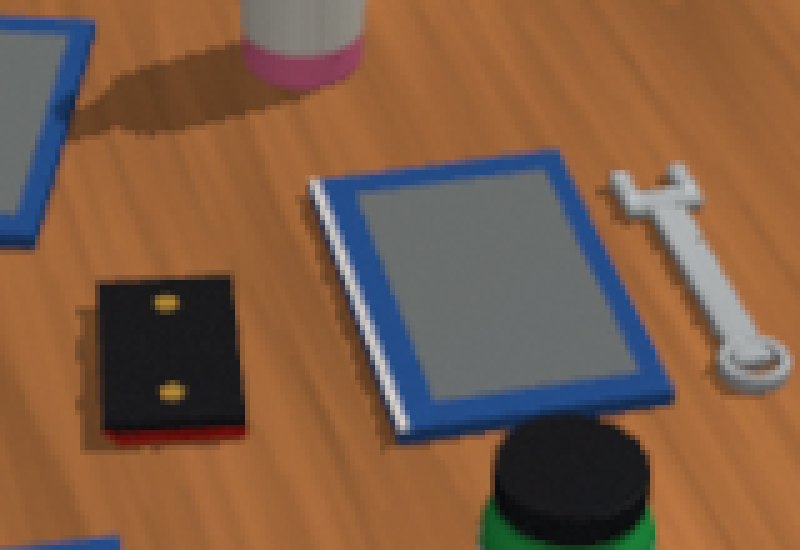

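Run:
```python
from h import *
M={"scene":[(256,296),(597,166),(738,339),(385,489)],"side":[(402,433),(312,178),(560,151),(672,392)]}
L={"scene":[(192,104),(380,60),(424,147),(232,193),(248,134),(366,104)],"side":[(104,430),(98,283),(232,277),(244,426),(172,392),(166,302)]}
for n in M:
    p=robot.camera_params(n); f=lambda q,z:ray(p,(250+q[0]/5-.4,190+q[1]/5-.4),z)[:2]
    P=np.array([f(q,.008) for q in M[n]]);Q=np.array([f(q,.012) for q in L[n]])
    print(n,"mat",(P*1e3).round(1).tolist(),(P.mean(0)*1e3).round(1),"yaw",np.degrees(np.arctan2(*(P[2]+P[3]-P[0]-P[1])[::-1])),np.degrees(np.arctan2(-(P[0]-P[1])[0],(P[0]-P[1])[1])))
    print(" light",(Q*1e3).round(1).tolist(),(Q[:4].mean(0)*1e3).round(1),"disc mid",((Q[4]+Q[5])*500).round(1))
    for a,b in ((0,1),(3,2)): 
        d=Q[a]-Q[b];print("  yaw",np.degrees(np.arctan2(-d[0],d[1])))
    for nm,uv in {"scene":[("jar",(266.,281)),("bot",(414,215))],"side":[("jar",(364,305)),("bot",(311,200))]}[n]: print(nm,ray(p,uv,0.01)[:2].round(3))
```

```text
scene mat [[559.0, 21.2], [570.3, 199.9], [688.2, 192.8], [678.0, 15.4]] [623.9 107.3] yaw -3.094425103234412 176.3882550455644
 light [[441.8, 52.7], [461.2, 146.7], [521.9, 133.7], [502.1, 40.9], [472.7, 66.1], [483.7, 124.9]] [481.7  93.5] disc mid [478.2  95.5]
  yaw 168.315981069329
  yaw 167.97398882429692
jar [ 0.601 -0.087]
bot [0.605 0.307]
side mat [[557.3, 18.8], [568.2, 201.8], [686.6, 191.3], [674.4, 13.0]] [621.6 106.2] yaw -3.9409150892501974 176.5842040618763
 light [[438.3, 49.4], [455.7, 146.0], [513.4, 134.3], [494.4, 36.2], [470.6, 65.3], [481.5, 124.9]] [475.5  91.5] disc mid [476.1  95.1]
  yaw 169.81130382302683
  yaw 169.01754974392603
jar [ 0.596 -0.082]
bot [0.593 0.302]
```

Call:
send_rows([
  [[20,35,0],[0,0,-0.1],0.5],
  [[20,35,0],[0,0,-0.1],0.5],
  [[20,35,0],[0,0,-0.1],0.5],
  [[20,35,0],[0,0,0],0.5],
  [[20,35,0],[0,0,0],0.5],
  [[20,35,0],[0,0,0],0.5],
  [[20,35,0],[0,0,0],0.5],
  [[20,35,0],[0,0,0],0.5],
  [[15,38,0],[0,0,0],0.5],
  [[10,38,0],[0,0,0],0.5],
  [[10,38,0],[0,0,0],0.5],
  [[5,38,0],[0,0,0],0.5],
])

```text
time: 1.15
tcp_pos: [0.3506, -0.1609, 0.2235]
eef_rot: [[0.997, -0.083, -0.001], [-0.083, -0.997, 0.008], [-0.002, -0.008, -1.0]]
force: [0.6, 0.6, 0.6]
gripper_width: 0.0429
```

Run:
```python
from h import *
p=robot.camera_params("side")
for uv in [(258,238),(208,236),(283,371),(273,299),(213,302),(214,374)]: print(uv,ray(p,uv,0.008)[:2].round(3))
```

```text
(258, 238) [0.438 0.187]
(208, 236) [0.331 0.225]
(283, 371) [ 0.409 -0.195]
(273, 299) [ 0.43  -0.016]
(213, 302) [0.315 0.008]
(214, 374) [ 0.295 -0.169]
```

Call:
send_rows([
  [[6,38,0],[0,0,0.02],0.5],
  [[6,38,0],[0,0,0],0.5],
  [[6,38,0],[0,0,0],0.5],
  [[6,38,0],[0,0,0],0.5],
  [[6,38,-5],[0,0,0],0.5],
  [[6,35,-20],[0,0,0],0.5],
  [[6,20,-30],[0,0,0],0.5],
  [[4,10,-35],[0,0,0],0.5],
  [[4,5,-35],[0,0,0],0.5],
  [[2,2,-30],[0,0,0],0.5],
  [[0,0,-10],[0,0,0],0.5],
  [[0,0,0],[0,0,0],0.5],
])

```text
time: 2.15
tcp_pos: [0.4013, 0.1235, 0.0555]
eef_rot: [[0.999, -0.05, 0.014], [-0.05, -0.999, 0.01], [0.013, -0.01, -1.0]]
force: [-1.3, -0.2, 0.1]
gripper_width: 0.0428
```

Call:
send_rows([
  [[2,-13,-10],[-0.01,0.014,-0.01],0.5],
  [[0,-13,-10],[0,0,0],0.5],
  [[0,0,0],[0,0,0],0.5],
])

```text
time: 2.4
tcp_pos: [0.4025, 0.0974, 0.0352]
eef_rot: [[0.998, -0.058, -0.003], [-0.058, -0.998, -0.001], [-0.003, 0.001, -1.0]]
force: [-0.4, 1.1, -0.5]
gripper_width: 0.0429
```

Run:
```python
from h import *
for n in ("side","wrist"):
    im=robot.camera(n)
    cv2.imwrite(f"pics/{n}1.png",cv2.resize(im[150:330,180:420],None,fx=3.3,fy=3.3) if n=="side" else im)
s=robot.state();print(s["tcp_pos"],s["force"],s["eef_rot"])
```

```text
[0.40403874 0.09841196 0.03682684] [ 0.07591402  1.49351376 -0.16755984] [[ 9.98273313e-01 -5.87395088e-02  2.49767961e-04]
 [-5.87395484e-02 -9.98273330e-01  1.54336426e-04]
 [ 2.40271048e-04 -1.68741192e-04 -9.99999957e-01]]
```

View pics/side1.png

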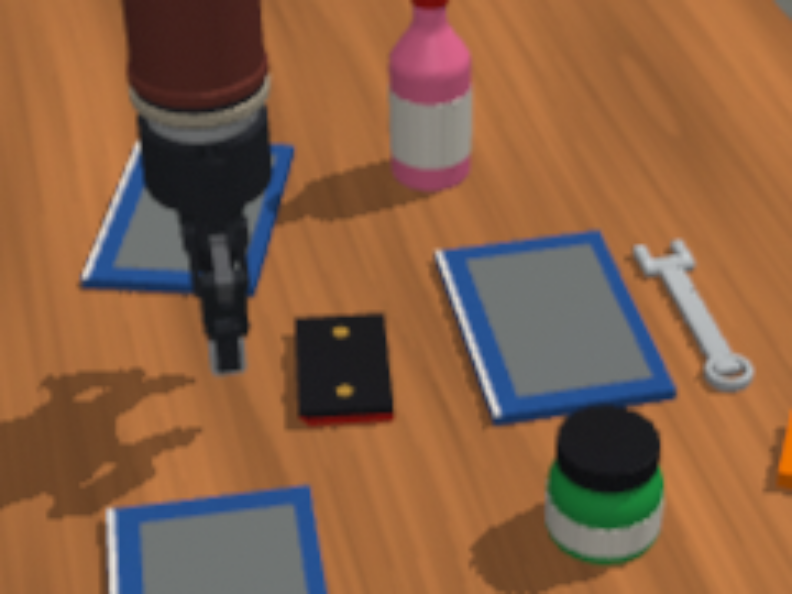

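View pics/wrist1.png

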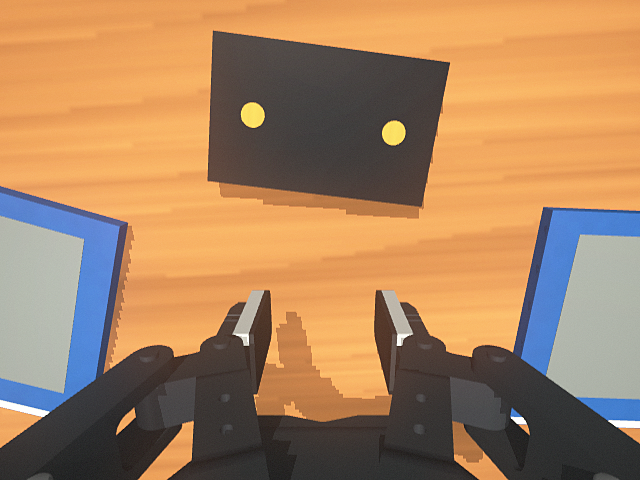

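Wrist view: the light's rear side runs from (210,180) to (420,207), roughly centred ahead of the fingers at columns 250–400. I'll lower slowly to find the bench.

Call:
send_rows([
  [[0,0,-15],[0,0,0],0.5],
  [[0,0,-10],[0,0,0],0.5],
  [[0,0,-4],[0,0,0],0.5],
  [[0,0,0],[0,0,0],0.5],
  [[0,0,0],[0,0,0],0.5],
])

```text
time: 2.92
tcp_pos: [0.4086, 0.0999, 0.012]
eef_rot: [[0.998, -0.06, 0.01], [-0.06, -0.998, 0.002], [0.01, -0.002, -1.0]]
force: [0.1, -0.0, 0.5]
gripper_width: 0.0424
```

Call:
send_rows([
  [[0,0,-2.5],[0,0,0],0.5],
  [[0,0,-2.5],[0,0,0],0.5],
  [[0,0,0],[0,0,0],0.5],
])

```text
time: 3.17
tcp_pos: [0.4098, 0.1004, 0.0081]
eef_rot: [[0.998, -0.059, 0.012], [-0.059, -0.998, 0.002], [0.012, -0.002, -1.0]]
force: [0.9, -0.8, -0.0]
gripper_width: 0.0427
```

Call:
send_rows([
  [[-1,0,-2],[0,0.01,0],0.5],
  [[-1,0,-2],[0,0,0],0.5],
  [[0,0,-2],[0,0,0],0.5],
  [[0,0,0],[0,0,0],0.5],
])

```text
time: 3.5
tcp_pos: [0.408, 0.1005, 0.002]
eef_rot: [[0.998, -0.059, 0.002], [-0.059, -0.998, 0.002], [0.002, -0.002, -1.0]]
force: [-0.1, 0.9, 0.1]
gripper_width: 0.043
```

Call:
send_rows([
  [[0,0,-2],[0,0,0],0.5],
  [[0,0,-1],[0,0,0],0.5],
  [[0,0,0],[0,0,0],0.5],
])

```text
time: 3.75
tcp_pos: [0.4078, 0.1004, -0.0015]
eef_rot: [[0.998, -0.059, 0.001], [-0.059, -0.998, 0.002], [0.001, -0.002, -1.0]]
force: [-0.3, 0.6, -0.1]
gripper_width: 0.0425
```

Call:
send_rows([
  [[0,0,-1.5],[0,0,0],0.5],
  [[0,0,0],[0,0,0],0.5],
])

```text
time: 3.92
tcp_pos: [0.4083, 0.1005, -0.0014]
eef_rot: [[0.998, -0.059, 0.001], [-0.059, -0.998, 0.002], [0.001, -0.002, -1.0]]
force: [0.8, 0.1, 0.7]
gripper_width: 0.0427
```

Call:
send_rows([
  [[0,0,-1.5],[0,0,0],0.5],
  [[0,0,0],[0,0,0],0.5],
])

```text
time: 4.08
tcp_pos: [0.4091, 0.1005, -0.0016]
eef_rot: [[0.998, -0.059, 0.001], [-0.059, -0.998, 0.002], [0.001, -0.002, -1.0]]
force: [-0.3, 0.3, 1.6]
gripper_width: 0.0427
```

Call:
send_rows([
  [[0,0,2.5],[0,0,0],0.5],
  [[4,-0.2,0],[0,0,0],0.5],
  [[6,-0.4,0],[0,0,0],0.5],
  [[6,-0.4,0],[0,0,0],0.5],
  [[6,-0.4,0],[0,0,0],0.5],
  [[6,-0.4,0],[0,0,0],0.5],
  [[6,-0.4,0],[0,0,0],0.5],
  [[6,-0.4,0],[0,0,0],0.5],
  [[0,0,0],[0,0,0],0.5],
])

```text
time: 4.83
tcp_pos: [0.4533, 0.0974, 0.0002]
eef_rot: [[0.998, -0.059, 0.001], [-0.059, -0.998, 0.001], [0.001, -0.001, -1.0]]
force: [0.5, -0.5, 0.4]
gripper_width: 0.0425
```

Call:
send_rows([
  [[6,-0.4,1],[0,0,0],0.5],
  [[6,-0.4,0.5],[0,0,0],0.5],
  [[5,-0.3,0],[0,0,0],0.5],
  [[5,-0.3,0],[0,0,0],0.5],
  [[4,-0.2,0],[0,0,0],0.5],
  [[0,0,0],[0,0,0],0.5],
])

```text
time: 5.33
tcp_pos: [0.4819, 0.0956, 0.0013]
eef_rot: [[0.998, -0.059, -0.0], [-0.059, -0.998, 0.001], [-0.0, -0.001, -1.0]]
force: [-0.7, 0.5, 0.2]
gripper_width: 0.0431
```

Run:
```python
from h import *
for n in ("side","wrist"):
    im=robot.camera(n)
    cv2.imwrite(f"pics/{n}2.png",cv2.resize(im[180:300,240:400],None,fx=5,fy=5) if n=="side" else im)
s=robot.state();print(s["tcp_pos"],s["force"])
```

```text
[0.48109651 0.09566885 0.00117022] [ 0.41610697  0.10317465 -0.32596333]
```

View pics/side2.png

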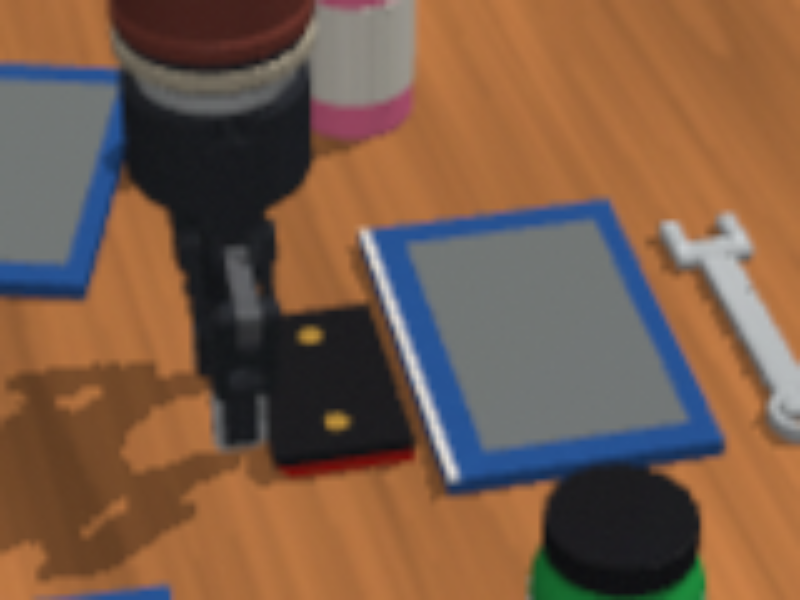

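View pics/wrist2.png

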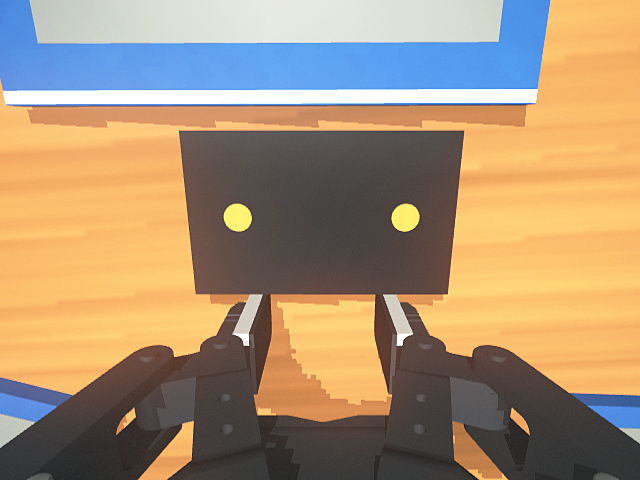

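The light is square to the mat, with about 12 mm of gap: its front is at row 130 and the white line at row 98. Continuing to contact.

Call:
send_rows([
  [[4,-0.2,0.5],[0,0,0],0.5],
  [[4,-0.2,0],[0,0,0],0.5],
  [[3,-0.2,0],[0,0,0],0.5],
  [[2,-0.1,0],[0,0,0],0.5],
  [[0,0,0],[0,0,0],0.5],
])

```text
time: 5.85
tcp_pos: [0.49, 0.0952, 0.0006]
eef_rot: [[0.998, -0.058, -0.012], [-0.058, -0.998, 0.001], [-0.012, -0.001, -1.0]]
force: [0.7, 0.3, 0.3]
gripper_width: 0.0424
```

Call:
send_rows([
  [[3,-0.2,0],[0,0,0],0.5],
  [[3,-0.2,0],[0,0,0],0.5],
])

```text
time: 6.02
tcp_pos: [0.4902, 0.0953, -0.0006]
eef_rot: [[0.998, -0.058, -0.025], [-0.058, -0.998, 0.002], [-0.026, -0.0, -1.0]]
force: [-12.1, 1.0, 9.8]
gripper_width: 0.0425
```

Call:
send_rows([
  [[3,-0.2,0],[0,0,0],0.5],
])

```text
time: 6.1
tcp_pos: [0.4901, 0.0953, -0.0012]
eef_rot: [[0.998, -0.057, -0.033], [-0.057, -0.998, 0.002], [-0.033, 0.0, -0.999]]
force: [-12.6, 1.3, 9.7]
gripper_width: 0.0428
```

Call:
send_rows([
  [[1.5,0,3],[0,-0.02,0],0.5],
  [[2,-0.1,4],[0,-0.01,0],0.5],
])

```text
time: 6.27
tcp_pos: [0.4906, 0.0954, 0.004]
eef_rot: [[0.998, -0.057, -0.01], [-0.057, -0.998, 0.002], [-0.01, -0.001, -1.0]]
force: [-4.8, 0.5, 0.4]
gripper_width: 0.0425
```

Call:
send_rows([
  [[2,-0.1,4],[0,-0.01,0],0.5],
  [[2,-0.1,4],[0,-0.01,0],0.5],
])

```text
time: 6.43
tcp_pos: [0.4915, 0.0953, 0.0109]
eef_rot: [[0.998, -0.057, 0.004], [-0.057, -0.998, 0.002], [0.004, -0.002, -1.0]]
force: [-5.4, 0.8, 0.4]
gripper_width: 0.0431
```

Run:
```python
from h import *
im=robot.camera("side")
cv2.imwrite("pics/side3.png",cv2.resize(im[180:300,240:400],None,fx=5,fy=5))
s=robot.state();print(s["tcp_pos"],s["force"])
```

```text
[0.49173289 0.09530905 0.01151999] [-6.36493614  0.59208209  0.79582963]
```

View pics/side3.png

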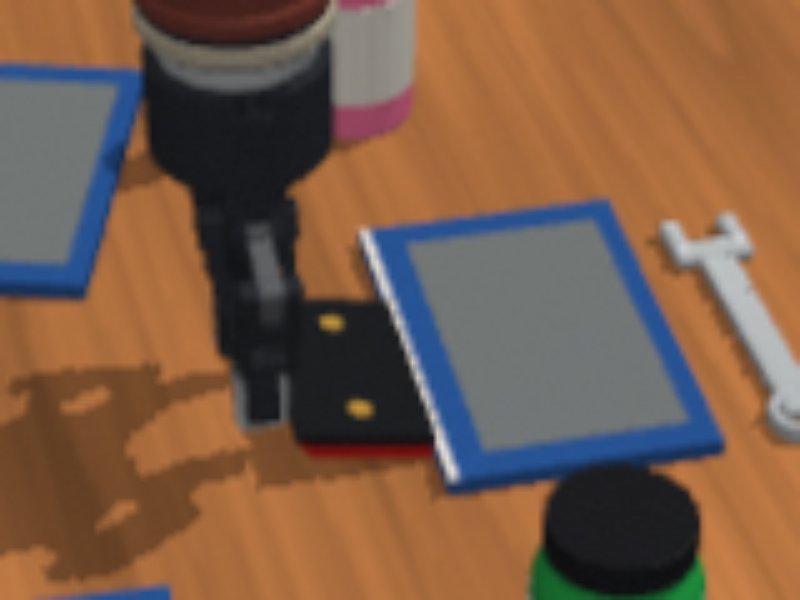

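The light's rear side is coming up, with its shadow below at (340,465). Continuing the arc.

Call:
send_rows([
  [[2.5,-0.1,4],[0,-0.01,0],0.5],
  [[2.5,-0.1,4],[0,-0.005,0],0.5],
  [[3,-0.2,4],[0,-0.005,0],0.5],
  [[3,-0.2,4],[0,-0.005,0],0.5],
])

```text
time: 6.82
tcp_pos: [0.4965, 0.095, 0.0259]
eef_rot: [[0.998, -0.056, 0.018], [-0.056, -0.998, 0.002], [0.018, -0.003, -1.0]]
force: [-5.2, 0.1, 2.4]
gripper_width: 0.0426
```

Call:
send_rows([
  [[3.5,-0.2,4],[0,-0.005,0],0.5],
  [[3.5,-0.2,4],[0,-0.005,0],0.5],
])

```text
time: 6.98
tcp_pos: [0.5011, 0.0948, 0.0339]
eef_rot: [[0.998, -0.056, 0.023], [-0.056, -0.998, 0.002], [0.023, -0.003, -1.0]]
force: [-4.9, 1.3, 3.8]
gripper_width: 0.0422
```

Run:
```python
from h import *
im=robot.camera("side")
cv2.imwrite("pics/side4.png",cv2.resize(im[180:300,240:400],None,fx=5,fy=5))
s=robot.state();print(s["tcp_pos"],s["force"])
```

```text
[0.50206432 0.09472066 0.03488649] [-8.4134558   0.22256584  7.43815379]
```

View pics/side4.png

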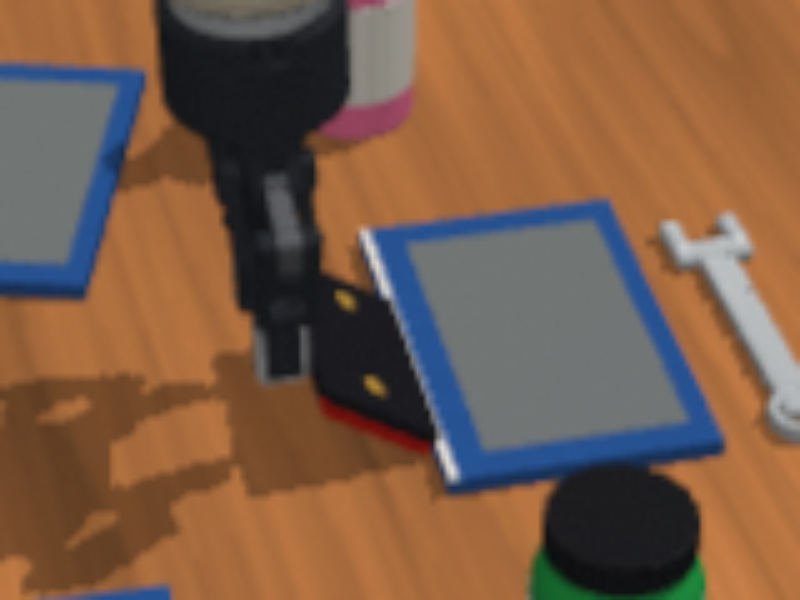

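Call:
send_rows([
  [[3,-0.2,3.8],[0,-0.005,0],0.5],
  [[3.4,-0.2,3.6],[0,0,0],0.5],
  [[3.6,-0.2,3.4],[0,0,0],0.5],
])

```text
time: 7.28
tcp_pos: [0.5128, 0.0941, 0.047]
eef_rot: [[0.998, -0.056, 0.031], [-0.056, -0.998, 0.002], [0.031, -0.004, -1.0]]
force: [-1.1, 0.1, 0.1]
gripper_width: 0.0424
```

Call:
send_rows([
  [[4,-0.2,3],[0,0,0],0.5],
  [[4.2,-0.2,2.6],[0,0,0],0.5],
])

```text
time: 7.45
tcp_pos: [0.5235, 0.0935, 0.0545]
eef_rot: [[0.998, -0.056, 0.035], [-0.056, -0.998, 0.002], [0.035, -0.004, -0.999]]
force: [-0.2, 1.0, -0.9]
gripper_width: 0.0426
```

Run:
```python
from h import *
im=robot.camera("side")
cv2.imwrite("pics/side5.png",cv2.resize(im[180:300,240:400],None,fx=5,fy=5))
s=robot.state();print(s["tcp_pos"],s["force"])
```

```text
[0.52512486 0.09348244 0.05538832] [-0.10927467 -0.00582054  0.64032291]
```

View pics/side5.png

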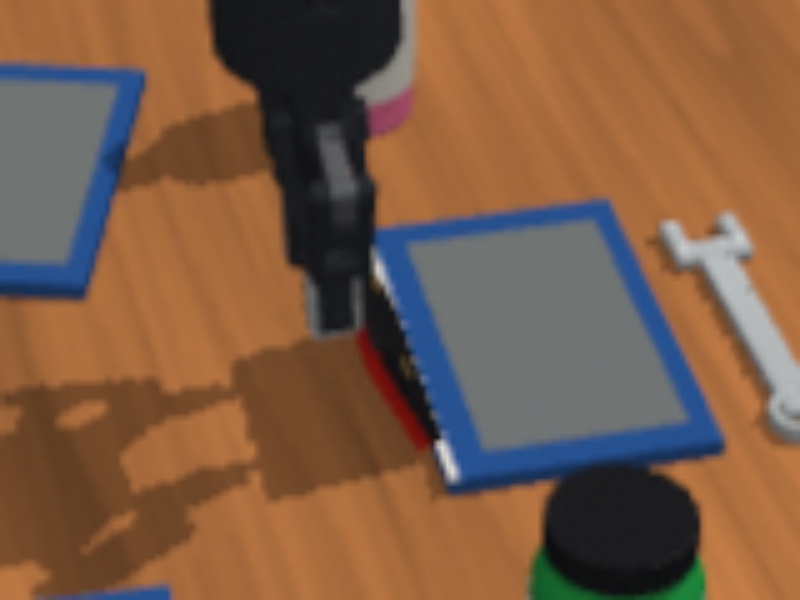

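Call:
send_rows([
  [[4.2,-0.2,0.8],[0,0,0],0.5],
  [[4.5,-0.2,0.2],[0,0,0],0.5],
])

```text
time: 7.67
tcp_pos: [0.5355, 0.0929, 0.0582]
eef_rot: [[0.998, -0.056, 0.039], [-0.056, -0.998, 0.002], [0.039, -0.004, -0.999]]
force: [-4.1, -1.3, 14.9]
gripper_width: 0.0427
```

Run:
```python
from h import *
im=robot.camera("side")
cv2.imwrite("pics/side6.png",cv2.resize(im[180:300,240:400],None,fx=5,fy=5))
s=robot.state();print(s["tcp_pos"],s["force"])
```

```text
[0.53692027 0.0928215  0.05857715] [ 0.60022523 -0.24751635  0.83753363]
```

View pics/side6.png

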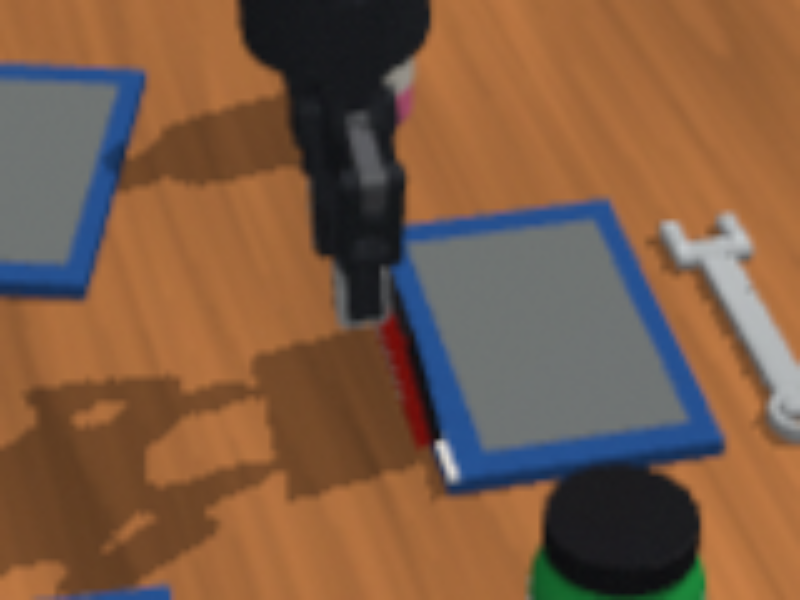

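Call:
send_rows([
  [[4.5,-0.2,0.3],[0,0,0],0.5],
  [[4.5,-0.2,0],[0,0,0],0.5],
])

```text
time: 7.88
tcp_pos: [0.5478, 0.0923, 0.06]
eef_rot: [[0.997, -0.056, 0.044], [-0.056, -0.998, 0.002], [0.044, -0.004, -0.999]]
force: [-2.0, -0.0, 7.0]
gripper_width: 0.0426
```

Run:
```python
from h import *
im=robot.camera("side");im2=robot.camera("scene")
cv2.imwrite("pics/side7.png",np.hstack([cv2.resize(im[180:300,300:400],None,fx=4,fy=4),cv2.resize(im2[180:300,280:380],None,fx=4,fy=4)]))
s=robot.state();print(s["tcp_pos"],s["force"])
```

```text
[0.54805644 0.09229189 0.05996635] [-1.35384286 -0.69879097  8.72173431]
```

View pics/side7.png

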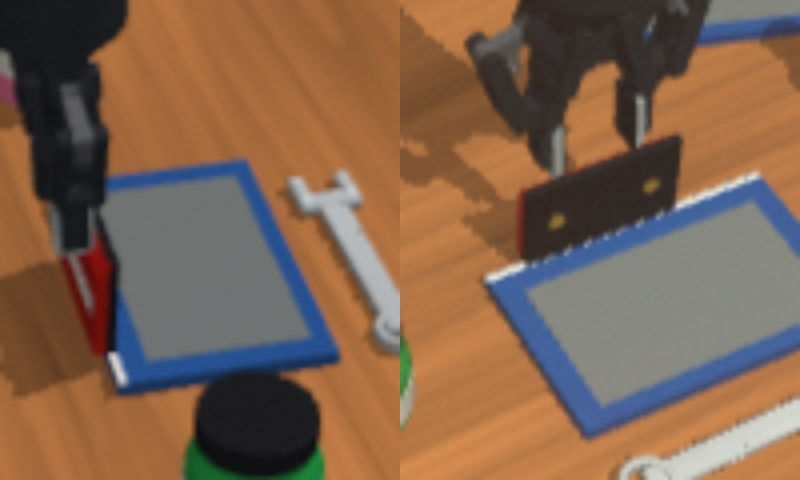

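The light is nearly upright at the edge, with the fingertips on its rear side. I'll keep dragging it over.

Call:
send_rows([
  [[5,-0.3,0],[0,0,0],0.5],
  [[5,-0.3,0],[0,0,0],0.5],
])

```text
time: 8.15
tcp_pos: [0.5592, 0.0917, 0.0609]
eef_rot: [[0.997, -0.056, 0.046], [-0.056, -0.998, 0.002], [0.045, -0.004, -0.999]]
force: [0.1, 0.2, 1.5]
gripper_width: 0.0426
```

Run:
```python
from h import *
im=robot.camera("side");im2=robot.camera("scene")
cv2.imwrite("pics/side8.png",np.hstack([cv2.resize(im[180:300,300:400],None,fx=4,fy=4),cv2.resize(im2[180:300,280:380],None,fx=4,fy=4)]))
s=robot.state();print(s["tcp_pos"],s["force"])
```

```text
[0.55897297 0.09162107 0.06043548] [-1.28712943 -0.07702752 -0.40988879]
```

View pics/side8.png

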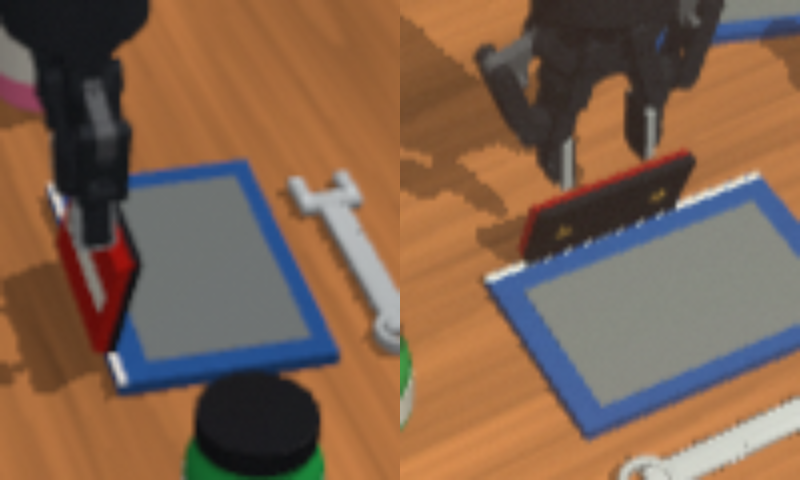

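Call:
send_rows([
  [[6,-0.3,-0.7],[0,0,0],0.5],
  [[6,-0.3,-1],[0,0,0],0.5],
])

```text
time: 8.42
tcp_pos: [0.5694, 0.0912, 0.0571]
eef_rot: [[0.998, -0.056, 0.041], [-0.056, -0.998, 0.002], [0.041, -0.004, -0.999]]
force: [0.6, -0.7, -0.7]
gripper_width: 0.0428
```

Run:
```python
from h import *
im=robot.camera("side");im2=robot.camera("scene")
cv2.imwrite("pics/side9.png",np.hstack([cv2.resize(im[180:300,300:400],None,fx=4,fy=4),cv2.resize(im2[180:300,280:380],None,fx=4,fy=4)]))
s=robot.state();print(s["tcp_pos"],s["force"])
```

```text
[0.56976431 0.09108788 0.05698994] [ 0.37181132 -0.12642165  0.06859665]
```

View pics/side9.png

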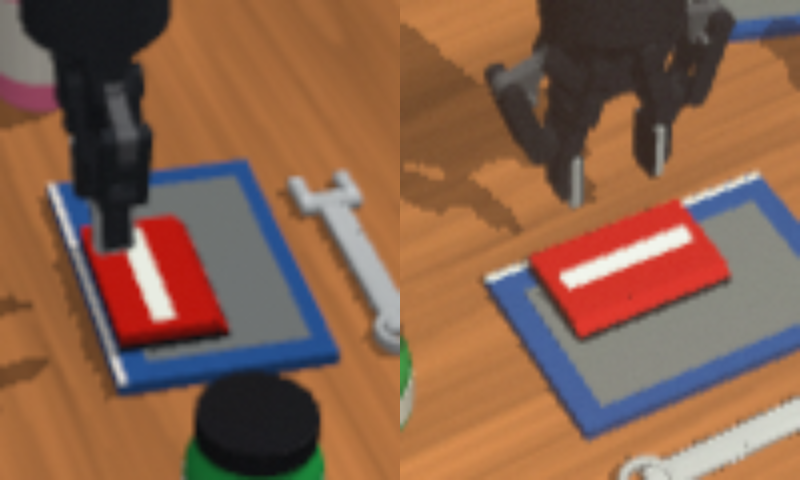

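It has flipped and lies lens up on the mat. Now moving up and clear.

Call:
send_rows([
  [[0,0,20],[0,0,0],0.5],
  [[0,0,30],[0,0,0],0.5],
  [[0,0,30],[0,0,0],0.5],
  [[-20,0,25],[0,0,0],0.5],
  [[-30,0,10],[0,0,0],0.5],
  [[-30,0,0],[0,0,0],0.5],
  [[-20,0,0],[0,0,0],0.5],
  [[0,0,0],[0,0,0],0.5],
  [[0,0,0],[0,0,0],0.5],
])

```text
time: 9.27
tcp_pos: [0.4624, 0.0909, 0.1721]
eef_rot: [[0.998, -0.057, 0.033], [-0.057, -0.998, 0.002], [0.033, -0.004, -0.999]]
force: [-0.2, 0.6, -0.1]
gripper_width: 0.0424
```

Run:
```python
from h import *
for n,b in (("scene",(295,220,400,292)),("side",(300,210,400,290))):
    im=robot.camera(n);p=robot.camera_params(n);h=cv2.cvtColor(im,cv2.COLOR_BGR2HSV)
    cv2.imwrite(f"pics/{n}10.png",im)
    m=(((h[...,0]<8)|(h[...,0]>172))&(h[...,1]>170)&(h[...,2]>90)).astype(np.uint8);k=np.zeros_like(m);k[b[1]:b[3],b[0]:b[2]]=m[b[1]:b[3],b[0]:b[2]]
    c=max(cv2.findContours(k,0,1)[0],key=cv2.contourArea)[:,0]
    r=cv2.minAreaRect(np.array([ray(p,q,.02)[:2]*1e3 for q in c],np.float32));print(n,r)
    d=np.array(r[0])-[563.7,110.5];u=np.array([.998,-.061]);v=np.array([.061,.998]);print("mat_edge xy",d@u,d@v)
    a=cv2.imread(f"pics/{n}0.png").astype(int);print("diff jar/bottle/spanner",[np.abs(a[y0:y1,x0:x1]-im[y0:y1,x0:x1]).mean().round(1) for x0,y0,x1,y1 in ([(250,250,283,293),(402,165,435,222),(335,270,404,307)] if n=="scene" else [(345,275,383,320),(298,165,325,205),(372,222,410,268)])])
s=robot.state();print(s["time"],s["tcp_pos"],s["force"])
```

```text
scene ((600.906982421875, 89.48332977294922), (96.9586181640625, 63.693397521972656), 86.90249633789062)
mat_edge xy 38.4145853408813 -18.705010958862307
diff jar/bottle/spanner [np.float64(2.2), np.float64(2.5), np.float64(2.8)]
side ((593.9199829101562, 86.8568115234375), (102.32785034179688, 57.921905517578125), 86.69548034667969)
mat_edge xy 31.601777441406206 -21.752483142089847
diff jar/bottle/spanner [np.float64(1.5), np.float64(2.1), np.float64(2.2)]
9.3667 [0.46293873 0.09082439 0.17186726] [ 0.10707696 -0.04938599  0.57233816]
```

View pics/side10.png

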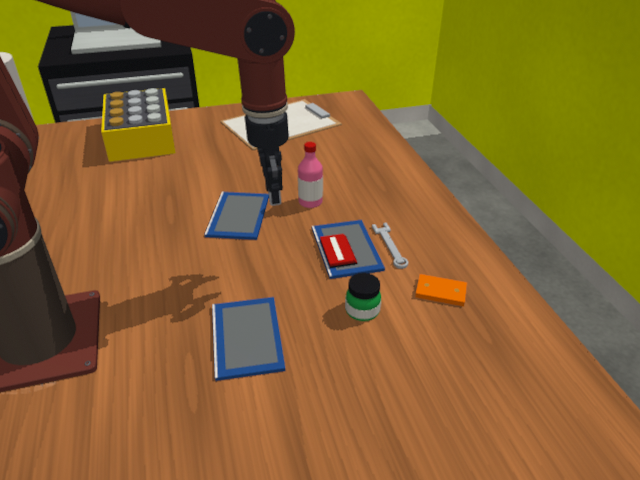

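The red lens with its white stripe is up at (338,250), the light lies flat on the mat, the other objects are unmoved and the arm is clear. Handing in.

Run:
```python
from cell import robot
print(robot.hand_in())
```

```text
the job is handed in; nothing more can be done
None
```

The tail light is flipped and lies flat on the far mat with its red lens up; I handed the job in at about 9.4 s, and no verdict is reported.

I pushed it square against the mat's near edge with the two half-open fingertips. Then I dragged its rear side up in an arc past upright until it fell over on to the mat. I backed the arm off to about 170 mm above the bench before handing in.

**Last checks:**
- **Light position:** its centre is about 32–38 mm in from the near edge and about 20 mm to one side of the middle. The two cameras disagreed by about 7 mm in x, which is still well inside the limits.
- **Tilt and height:** I judged flatness from the pictures only; I did not measure the tilt angle or height.
- **Bystanders:** the bottle, jar and spanner look unmoved when compared with the starting pictures.
- **Forces:** the highest I saw was about 15 N, a brief downward press while tipping. Pressing the light against the mat edge reached 12–13 N, above the suggested 5–8 N but far below the limits.

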